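Key the variable transformer's knob home, wind it to zero and press test

ROBOT

A 7-joint arm with a two-finger parallel gripper is mounted at the origin on the work surface. World frame = base frame: x ahead of the robot, y to its left, z up, the work surface at z = 0. Lengths are in mm, angles in rad, forces in N, time in s.
With the tool pointing down it reaches from about 400 to 850 mm from the base axis. Payload 10.4 kg.
Tool frame: the origin (TCP) lies on the centre line of the jaws, within the pads' length; the fingertips stand 11 mm ahead of it and the grasp point (between the pads) lies 8 mm behind it (bot.finger_overhang is the distance from the TCP to the fingertips, in mm); x points along the fingers, y is the direction in which the jaws open and shut, and the axes are right-handed (so a half turn about x gives the same grasp; the last joint's range is limited). The gripper opens to 85 mm and grips with 20 to 120 N. Pads are 22 mm wide; open, the fingers measure 114 mm over their backs; the gripper's body (76 mm by 85 mm) begins 54 mm behind the grasp point. The pads swing forward as they close: fully open they stand 13 mm farther back than shut.
Start: joints at [-1.341, 0.332, -0.065, 1.46, 0.022, 1.35, -0.088], TCP at [156.308, 605.159, 242.338] pointing down, gripper open.
Joint ranges: [-2.6, 2.6], [-0.5, 2.12], [-1.47, 1.34], [0.16, 2.42], [-1.27, 4.41], [0.06, 2.06], [-2.6, 2.6]. Speed limits (rad/s): [2.22, 2.22, 2.79, 2.79, 3.14, 3.14, 3.14].

INTERFACE

Orientations are given as [roll, pitch, yaw] about the fixed x, y, z axes, in that order (R = Rz(yaw) Ry(pitch) Rx(roll)).
In Python, from bench import bot gives the robot as it stands. The module is installed in compiled form; this text tells all that it offers. Calls block until the motion is done:
- bot.move_ptp(position, orientation): joint-space move of the TCP to a pose.
- bot.move_linear(position, orientation=None, vel=150, until_force=None): straight line of the TCP; orientation=None keeps the orientation; vel is the mean speed in mm/s. With until_force (N) it stops when the force on the tool has changed by that much, and returns True; else False.
- bot.move_j(angles): joint-space move.
- bot.set_gripper(opening): finger opening in mm; the grip force is fixed at half the most; returns when the fingers have stopped.
- bot.pause(seconds).
- bot.inverse_kinematics(position, orientation): joint angles nearest the present ones, or None.
- bot.read_state(): the state.
- bot.get_image(name): name is "scene" or "top" or "wrist"; returns a dict with "pixels" (384x512x3 uint8, red, green, blue), "K" (3x3 intrinsics, pixels), "R" (3x3) and "t" (3): a world point X has camera coordinates R X + t. Camera axes: x right, y down, z forward; pixel columns grow to the right and rows downward; lengths in mm; the calibration is good to about 2 mm. The wrist camera is an equidistant fisheye: a pixel r from the principal point sees the ray r / f radians off the axis. A picture is of the moment at which its call begins. There is no depth.
A pose or a line that the arm cannot do raises bot.Unreachable and nothing moves.
- bot.hand_in(): hands the job in, once; it reports no verdict.
The state is a dict: "time_s": time; "joint_positions": joint angles; "dq": joint speeds; "joint_torque": joint torques, N m; "position": TCP position; "tool_rot": TCP orientation; "ft_force": force on the tool from outside, world axes, zero at the start; "ft_torque": the same for the moment, N m; "opening": finger opening in mm.
Only numpy, scipy, OpenCV 4.12 (cv2) and the standard library are available. Lean on these libraries where they do the work, as an engineer would, in place of code of your own. Each camera call takes 0.05 s, during which the arm holds its last target.

TASK

The black pointer knob on top of the bench variable transformer has only been stood on its shaft and is riding on the shaft's key: turn it under light pressure until it drops over the key and sits fully home, then use it to wind the dial back to the red zero mark, where there is a stop. With the supply at zero, press the red test button on the small steel box all the way down and let it go. Do not disturb the other parts lying on the desk.

Things in the scene. Friction and masses are not known exactly. Their poses are not given: they have to be found in the camera images.
- variable_transformer: bench variable transformer, fixed: grey slotted drum 142 mm across on a 144 mm square foot, cover 130 mm above the desk, a white dial plate 124 mm across on top (face at 133 mm). Origin on the drum and shaft axis at desk level, z up. Seen from above, the dial's red zero mark lies 2.5 rad anticlockwise from this body's +x; the black graduations run clockwise from it over 5.1 rad
- dial_centre (a point): point on the upright shaft's axis, 136 mm above the desk, on top of the shaft's 26 mm brass collar, where the underside of the knob rests when fully home; axes as the variable transformer's
- dial_shaft (a joint): angle of the dial shaft, rad: 0 at the zero stop, growing clockwise seen from above, up to 5.1; starts between 0.8 and 1.5. The shaft (10 mm diameter, ending 28 mm above the collar) turns stiffly, about 0.07 N m, and stays where it is left
- shaft_key (a point): top of the one key on the shaft (hidden under the knob), 7 mm from the shaft axis; the key is 5 mm wide, reaches 10 mm from the axis and stands 8 mm above the collar. The point's x axis points outward along the key; it points at the red zero mark when the shaft angle is 0
- knob_grip (a point): centre of the loose black pointer knob, on its axis, 23.5 mm above its underside and 16.5 mm below its top; z up, x along the grip bar to the end with the white line. Grip bar: 17 mm wide, 28 mm behind to 32 mm ahead of the axis, standing 33 mm above the skirt, a disc 66 mm across and 7 mm thick at the bottom. 40 mm high in all
- knob: the same knob, 150 g, origin on its axis at the underside. Blind bore, 0.5 mm play round the shaft, with one 7 mm keyway under the white-line end. It starts resting on top of the key, a few degrees out of level, the white line 0.4 to 1.6 rad clockwise of the key; with the line along the key (within 0.1 rad) it drops 8 mm under its weight and light pressure, then turns with the shaft. Before that bear down with less than 40 N
- test_button_top (a point): centre of the top face of the red test button, 26 mm across, 62 mm above the desk, on a fixed steel box 80 x 60 x 44 mm; the button stands 6 mm clear of a black 42 mm collar
- test_button (a joint): travel of the test button: 0 up, 0.006 m fully down; a spring pushes it back; 1.5 N starts it and 5 N holds it fully down
- output_transformer: bystander: iron output transformer, a lamination stack 80 x 34 x 66 mm with an amber winding, on a 104 x 28 mm foot strap; loose, 1.6 kg; origin at the centre of its underside
- resistor_1: bystander: cream ceramic resistor block, 75 x 26 x 24 mm, loose; origin under its centre
- resistor_2: bystander: second cream ceramic resistor block, the same
- toggle_plate: bystander: chrome plate 60 x 100 mm with two toggles, on 24 mm stand-offs, 51 mm high over all, loose; origin under its centre
- screwdriver: bystander: green-handled screwdriver 190 mm long, lying loose
Not all that is in view belongs to the job. What is shaped like the knob but orange is not meant.

How it is judged (in metres and radians):
On the way, in this order (a step that is already met when the one before it is completed fails the run):
1. the knob has dropped over the key and sits home (z of knob_grip in the frame of dial_centre between 0.0205 and 0.0255 m and horizontal distance between knob_grip and dial_centre below 0.003 m and angle between knob_grip's own z axis and vertical below 0.07 rad), for 0.2 s.
2. with the knob home, the dial is wound back to zero (all of step 1 and value of joint dial_shaft below 0.08 rad), for 0.2 s.
3. with the knob home and the dial at zero, the test button is pressed down (all of step 2 and value of joint test_button above 0.0045 m), for 0.1 s.
At the end, for the whole second after the job is handed in: The knob sits home on the shaft (underside within 2 mm of the collar, centred within 3 mm, level within 4 degrees), the dial is within 0.08 rad of the zero stop and at rest, and the test button, pressed at least 4.5 mm after that, is up again (all of step 2 and value of joint test_button below 0.0015 m and velocity of joint dial_shaft below 0.05 rad/s); the robot touches nothing.
It fails at once if the knob is forced down hard (over 40 N) on the key before it has dropped (not (z of knob_grip in the frame of dial_centre below 0.0285 m) and contact force between knob and variable_transformer above 40 N).
It fails at once if a loose part on the desk is shifted more than 3 cm (distance of any of output_transformer, resistor_1, resistor_2, toggle_plate, screwdriver from where it was at the start of the episode above 0.03 m).
It also fails if it takes over 48 s, if anything falls off the work surface, if the arm or the gripper's body presses on something with over 40 N, if the wrist force passes 120 N, or if a joint passes its speed limit or range.

## Working session

There is one attempt and no reset: what is moved stays moved. The work goes in short steps, each a Python script; the robot and the scene stay as the last script left them, time stands still between calls to the robot, and variables do not carry over. Pictures are saved under pics/ and viewed, and the job is handed in when it is done.

```bash
mkdir -p pics; python3 - <<'E'
from bench import bot
import cv2, numpy as np, pickle
d={}
for n in ["scene","top","wrist"]:
    im=bot.get_image(n); d[n]=im
    cv2.imwrite(f"pics/{n}0.png",cv2.cvtColor(im["pixels"],cv2.COLOR_RGB2BGR))
    print(n,np.round(im["K"],1).tolist(),np.round(im["R"],3).tolist(),np.round(im["t"],1))
pickle.dump(d,open("im0.pkl","wb"))
s=bot.read_state(); print(s["time_s"],s["tool_rot"],s["ft_force"],s["opening"])
E
```

```text
scene [[393.3, 0.0, 256.7], [0.0, 393.3, 185.8], [0.0, 0.0, 1.0]] [[-0.202, 0.979, 0.011], [0.67, 0.146, -0.728], [-0.714, -0.14, -0.686]] [ 100.3 -287.3 1351.6]
top [[408.7, 0.0, 256.9], [0.0, 408.7, 195.6], [0.0, 0.0, 1.0]] [[0.01, -0.999, 0.042], [-0.987, -0.017, -0.163], [0.163, -0.04, -0.986]] [-31.7 594.3 916.9]
wrist [[297.3, 0.0, 260.6], [0.0, 297.3, 194.5], [0.0, 0.0, 1.0]] [[0.25, 0.968, -0.002], [0.916, -0.235, 0.325], [0.314, -0.083, -0.946]] [-624.1  -42.2  382.5]
0.15 [-1.52039428  1.56971124 -1.7731688 ] [ 0.19292807  0.20598933 -0.19530629] 85.53928216144082
```

View pics/scene0.png

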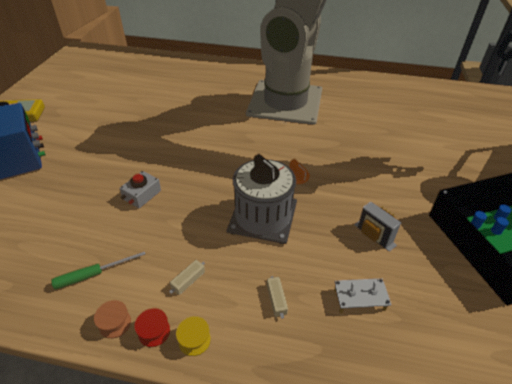

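View pics/top0.png

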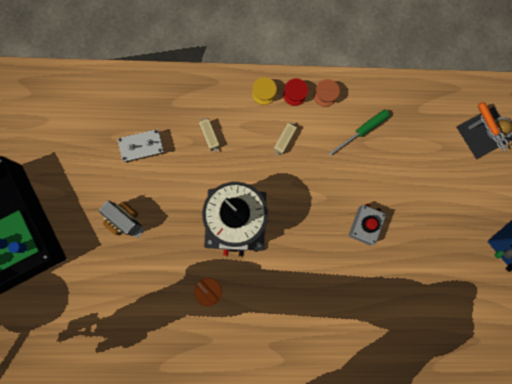

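View pics/wrist0.png

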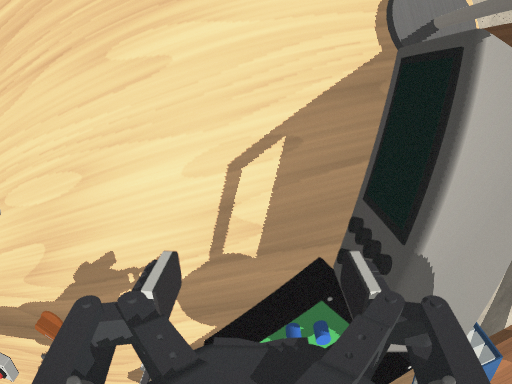

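The top view shows the variac dial at about (235,214) with the black knob on it. The red button is at (372,224), the orange decoy knob at (208,291), and the red zero mark near (221,231). Next I'll measure these.

```bash
cat > h.py <<'E'
import numpy as np, cv2
def ray(im,u,v,z):
    K,R,t=[np.array(im[k],float) for k in "KRt"]
    d=R.T@np.linalg.solve(K,[u,v,1.]); c=-R.T@t
    return c+d*(z-c[2])/d[2]
def proj(im,X):
    K,R,t=[np.array(im[k],float) for k in "KRt"]
    p=K@(R@np.array(X,float)+t); return p[:2]/p[2]
def warp(im,c,z,half,s):  # rectify a horizontal plane, s px/mm; +x up, +y left
    cor=np.array([[c[0]+half,c[1]+half,z],[c[0]+half,c[1]-half,z],[c[0]-half,c[1]-half,z],[c[0]-half,c[1]+half,z]])
    src=np.float32([proj(im,p) for p in cor]); n=2*half*s
    H=cv2.getPerspectiveTransform(src,np.float32([[0,0],[n,0],[n,n],[0,n]]))
    return cv2.warpPerspective(im["pixels"],H,(int(n),int(n)),flags=cv2.INTER_CUBIC)
E
python3 - <<'E'
import pickle,cv2,numpy as np
from h import *
d=pickle.load(open("im0.pkl","rb"))
for n,box in [("top",(180,290,170,270)),("scene",(220,310,145,215))]:
    im=d[n]; P=im["pixels"]; hsv=cv2.cvtColor(P,cv2.COLOR_RGB2HSV)
    m=((hsv[...,1]<70)&(hsv[...,2]>130)).astype(np.uint8)
    b=np.zeros_like(m); b[box[2]:box[3],box[0]:box[1]]=1; m*=b
    cs,_=cv2.findContours(m,cv2.RETR_EXTERNAL,cv2.CHAIN_APPROX_NONE)
    c=max(cs,key=cv2.contourArea); c=cv2.convexHull(c)
    p=np.array([ray(im,u,v,133) for u,v in c[:,0]])[:,:2]
    (x,y),r=cv2.minEnclosingCircle(p.astype(np.float32)); e=cv2.fitEllipse(c)
    A=np.c_[2*p,np.ones(len(p))]; s=np.linalg.lstsq(A,(p**2).sum(1),rcond=None)[0]
    print(n,"dial",x,y,r,"lsq",s[:2],np.sqrt(s[2]+s[0]**2+s[1]**2), "ell",ray(im,*e[0],133))
    w=(hsv[...,1]>130)&((hsv[...,0]<8)|(hsv[...,0]>172))&(hsv[...,2]>80)
    n_,l,st,ce=cv2.connectedComponentsWithStats(w.astype(np.uint8))
    for i in range(1,n_):
        if 2<st[i,4]<2000: print("  red",ce[i],st[i,4],ray(im,*ce[i],133).round(1),ray(im,*ce[i],62).round(1))
    R=cv2.cvtColor(warp(im,s[:2],133,80,5) if n=="top" else cv2.resize(P[140:250,215:315],None,fx=6,fy=5,interpolation=cv2.INTER_CUBIC),cv2.COLOR_RGB2BGR)
    cv2.imwrite(f"pics/{n}_dial.png",cv2.resize(R,(600,600)))
P=d["top"]["pixels"]
cv2.imwrite("pics/all2x.png",cv2.cvtColor(cv2.resize(P[80:280,100:400],None,fx=2.6,fy=2.6),cv2.COLOR_RGB2BGR))
E
```

```text
top dial 542.2371826171875 27.312788009643555 62.079986572265625 lsq [542.27247357  27.22122485] 61.61304573742353 ell [541.56299336  27.39339958 133.        ]
  red [295.11111111  91.3220339 ] 531 [ 821.3 -104.   133. ] [ 852.7 -113.7   62. ]
  red [371.29166667 223.5       ] 96 [ 524.2 -267.8  133. ] [ 531.3 -290.9   62. ]
  red [219.5 231. ] 8 [503.5  58.4 133. ] [509.  62.  62.]
  red [225.03846154 251.84615385] 26 [459.9  45.7 133. ] [461.8  48.2  62. ]
scene dial 542.0534057617188 24.740264892578125 61.47740936279297 lsq [542.06876818  24.99456475] 60.77240244834388 ell [545.51935894  25.77738646 133.        ]
  red [ 28.57142857 129.85714286] 7 [ 491.4 -589.8  133. ] [ 407.8 -677.7   62. ]
  red [ 39.42857143 137.64285714] 14 [ 514.9 -544.   133. ] [ 434.2 -626.2   62. ]
  red [137.875      177.70833333] 72 [ 600.4 -247.2  133. ] [ 530.1 -293.3   62. ]
  red [130.4 201.6] 10 [ 672.3 -231.6  133. ] [ 610.8 -275.9   62. ]
  red [152.10031024 326.34436401] 967 [918.9 -81.4 133. ] [ 887.4 -107.5   62. ]
```

View pics/top_dial.png

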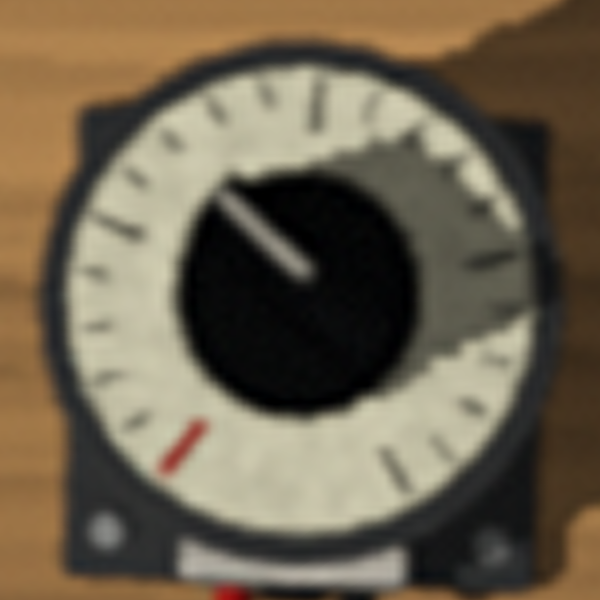

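View pics/scene_dial.png

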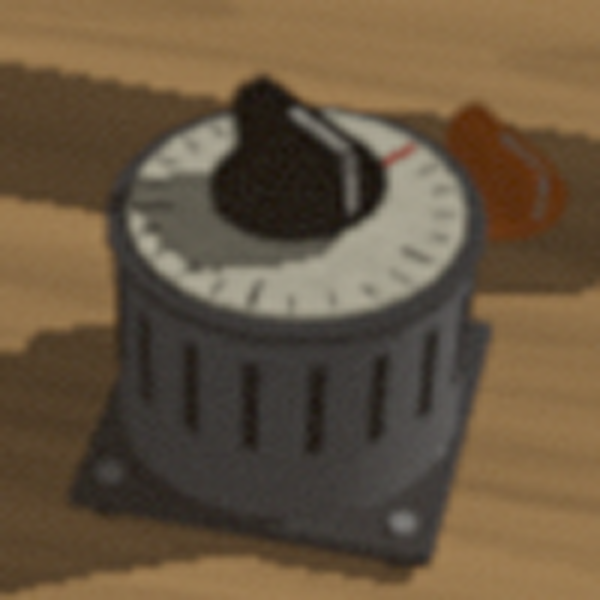

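```bash
python3 - <<'E'
from bench import bot
import numpy as np
pi=np.pi
for y0 in (0.81,0.81-pi):
  for a in (0,0.4,0.9,1.3,1.67,1.8):
    q=bot.inverse_kinematics([542,26,167],[0,pi/2,y0+a]); print(round(y0+a,2),None if q is None else np.round(q,2))
q=bot.inverse_kinematics([531,-292,90],[0,pi/2,0.81-pi+1.67]);print(q)
for y in (.81,.81-pi):
  try:
    q=bot.inverse_kinematics([542,26,260],[0,pi/2,y]); print(np.round(q,2))
  except Exception as e: print(e)
print(bot.read_state()["time_s"])
E
```

```text
0.81 [-0.64  0.22  0.58  1.81 -0.13  1.15  2.36]
1.21 [ 0.86  0.49 -1.24  1.73  0.48  1.27  2.29]
1.71 None
2.11 [-1.09  0.39  1.17  1.82 -0.39  1.19 -2.4 ]
2.48 [-1.09  0.39  1.17  1.82 -0.39  1.19 -2.03]
2.61 [-1.09  0.39  1.17  1.82 -0.39  1.19 -1.9 ]
-2.33 [-0.72  0.24  0.68  1.81 -0.16  1.15 -0.75]
-1.93 [-0.72  0.23  0.67  1.81 -0.16  1.15 -0.36]
-1.43 [-0.71  0.23  0.67  1.81 -0.16  1.15  0.14]
-1.03 [-0.71  0.23  0.66  1.81 -0.16  1.15  0.54]
-0.66 [-0.7   0.23  0.66  1.81 -0.15  1.15  0.91]
-0.53 [-0.7   0.23  0.65  1.81 -0.15  1.15  1.04]
[-0.28612122  0.59440082  0.95111078  1.72133568 -0.53436719  1.10871276
  1.74091151]
[-0.69  0.15  0.62  1.68 -0.09  1.34  2.33]
[-0.73  0.15  0.67  1.69 -0.09  1.34 -0.81]
0.15
```

```bash
python3 - <<'E'
from bench import bot
import numpy as np,cv2,pickle
bot.move_ptp([542,26,260],[0,np.pi/2,0.81-np.pi])
im=bot.get_image("wrist"); pickle.dump(im,open("w1.pkl","wb"))
cv2.imwrite("pics/w1.png",cv2.cvtColor(im["pixels"],cv2.COLOR_RGB2BGR))
s=bot.read_state(); print(s["time_s"],s["position"],s["ft_force"],s["joint_positions"])
R=np.array(im["R"]);print(-R.T@im["t"],R[2])
E
```

```text
2.6667 [542.01796909  27.11090222 259.86686857] [-0.34136795 -0.94913634 -1.19386299] [-0.73428581  0.14872843  0.67084212  1.68562529 -0.09471553  1.34034592
 -0.8057857 ]
[599.24119098  88.43199501 392.50815529] [-0.22542142 -0.23716482 -0.94495398]
```

View pics/w1.png

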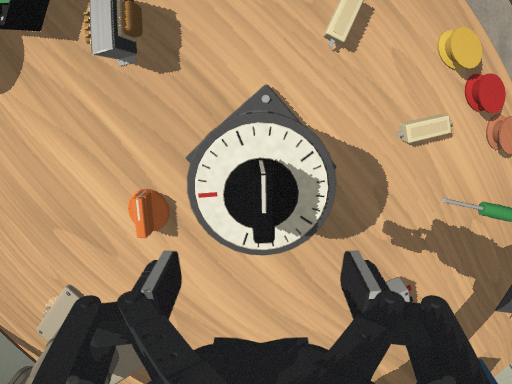

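The wrist view shows the knob between the jaws. The dial centre is near (262,189), the red mark is at (207,195), and the white line runs from (264,213) to (262,160). I'll refine the centre with the fisheye model.

```bash
cat >> h.py <<'E'
def fray(im,u,v,z):
    K,R,t=[np.array(im[k],float) for k in "KRt"]
    x=(u-K[0,2])/K[0,0]; y=(v-K[1,2])/K[1,1]; r=np.hypot(x,y)+1e-12
    d=R.T@np.array([x/r*np.sin(r),y/r*np.sin(r),np.cos(r)]); c=-R.T@t
    return c+d*(z-c[2])/d[2]
E
python3 - <<'E'
import pickle
from h import *
im=pickle.load(open("w1.pkl","rb")); P=im["pixels"]; hsv=cv2.cvtColor(P,cv2.COLOR_RGB2HSV)
def comp(m,box):
    b=np.zeros(m.shape,np.uint8); b[box[2]:box[3],box[0]:box[1]]=1
    m=m.astype(np.uint8)*b; cs,_=cv2.findContours(m,cv2.RETR_EXTERNAL,cv2.CHAIN_APPROX_NONE)
    return max(cs,key=cv2.contourArea)
c=cv2.convexHull(comp((hsv[...,1]<60)&(hsv[...,2]>150),(180,345,110,260)))
p=np.array([fray(im,u,v,133) for u,v in c[:,0]])[:,:2]
s=np.linalg.lstsq(np.c_[2*p,np.ones(len(p))],(p**2).sum(1),rcond=None)[0]
r=np.sqrt(s[2]+s[:2]@s[:2]); print("dial",s[:2],r,np.abs(np.hypot(*(p-s[:2]).T)-r).max())
c=comp((hsv[...,1]>110)&((hsv[...,0]<8)|(hsv[...,0]>172))&(hsv[...,2]>80),(190,230,180,210))
q=fray(im,*c[:,0].mean(0),133)[:2]; print("red",q,np.arctan2(*(q-s[:2])[::-1]))
# skirt: black blob 
c=comp(hsv[...,2]<45,(222,302,155,245)); print("skirt box",cv2.boundingRect(c))
# white line on bar top, rows 175-212 only
m=(hsv[...,2]>110)&(hsv[...,1]<70)
c=comp(m,(256,270,166,218)); x=c[:,0]; print("line",cv2.boundingRect(c))
L=np.array([fray(im,u,v,184) for u,v in x])
top=L[np.argsort(L[:,0]+L[:,1])]
vx,vy,x0,y0=cv2.fitLine(L[:,:2].astype(np.float32),cv2.DIST_L2,0,.01,.01).ravel(); print("az",np.arctan2(vy,vx),L.min(0),L.max(0))
n=np.array([-vy,vx]); print("offset of line from dial centre",n@(np.array([x0,y0])-s[:2]))
cv2.imwrite("pics/w1z.png",cv2.cvtColor(cv2.resize(P[110:260,185:340],None,fx=3.8,fy=3.8,interpolation=cv2.INTER_CUBIC),cv2.COLOR_RGB2BGR))
E
```

```text
dial [540.41315086  26.25930908] 62.05285761541131 0.3548265836058775
red [501.21647046  57.57309918] 2.4675296221378114
skirt box (224, 159, 74, 84)
line (261, 175, 5, 38)
az 0.8327572 [540.62705733  23.60790077 184.        ] [562.14379997  46.79356407 184.        ]
offset of line from dial centre -2.043501054621101
```

View pics/w1z.png

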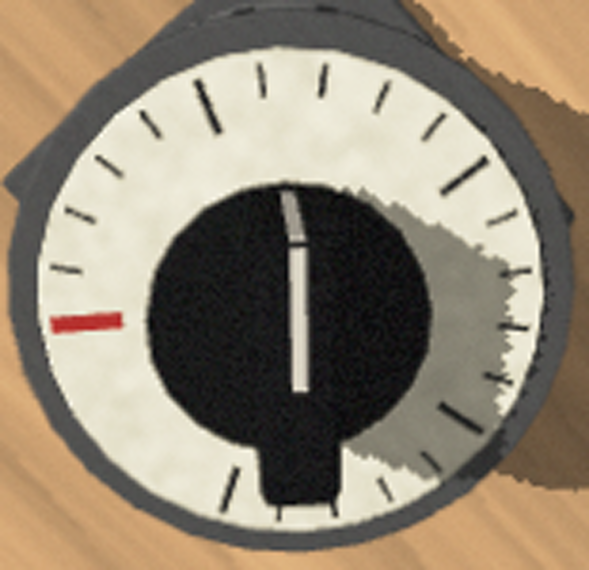

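```bash
python3 - <<'E'
from bench import bot
import numpy as np
o=[0,np.pi/2,0.832-np.pi]
s=bot.read_state(); print(s["position"],s["ft_force"])
bot.set_gripper(40)
print(bot.move_linear([541.3,26.2,168.5],o,vel=90,until_force=6))
bot.pause(.2)
s=bot.read_state(); print(s["time_s"],s["position"],s["ft_force"],s["opening"])
bot.set_gripper(22)
s=bot.read_state(); print(s["time_s"],s["position"],s["ft_force"],s["opening"])
bot.set_gripper(14)
bot.pause(.1)
s=bot.read_state(); print(s["time_s"],s["position"],s["ft_force"],s["ft_torque"],s["opening"])
E
```

```text
[542.01796909  27.11090222 259.86686857] [-0.34136795 -0.94913634 -1.19386299]
False
4.5417 [541.5287126   26.22691537 168.92057861] [ 0.35494915  0.53985314 -0.09397925] 39.6446929250971
4.8583 [541.30338577  26.21364675 168.53559858] [-1.0659299   0.14112881 -0.50213126] 22.22856305290167
5.175 [541.42111114  26.15761126 168.64572975] [1.0107813  0.01091253 2.69592977] [-0.00755766  0.00145326 -0.00252339] 15.95771593052843
```

```bash
python3 - <<'E'
from bench import bot
import numpy as np
def st(l=""):
    s=bot.read_state(); print(l,round(s["time_s"],2),np.round(s["position"],2),np.round(s["ft_force"],1),np.round(s["ft_torque"],2),round(s["opening"],2)); return s
yaw=0.832-np.pi; z=168.5
for k in range(4):
    z-=0.5
    bot.move_linear([541.3,26.2,z],[0,np.pi/2,yaw],vel=20); s=st(z)
    if s["ft_force"][2]>9: break
yaw+=0.1
bot.move_linear([541.3,26.2,z],[0,np.pi/2,yaw],vel=20); st("rot")
E
```

```text
168.0 5.42 [541.52  26.13 168.3 ] [-0.5 -0.4  4. ] [-0.02  0.16 -0.01] 16.12
167.5 5.67 [541.57  26.11 167.98] [-1.5 -0.9  7.1] [-0.12  0.34 -0.02] 15.8
167.0 5.92 [541.65  26.11 167.73] [-2.5 -1.1  9.5] [-0.12  0.55  0.01] 15.93
rot 6.17 [541.2   26.31 166.86] [ 1.1 -0.6  0.5] [-0.08 -0.21  0.02] 15.64
```

```bash
python3 - <<'E'
from bench import bot
import numpy as np
def st(l=""):
    s=bot.read_state(); print(l,round(s["time_s"],2),np.round(s["position"],2),np.round(s["ft_force"],1),np.round(s["ft_torque"],2),round(s["opening"],2)); return s
yaw=0.832-np.pi+.1; z=167.0
for k in range(10):
    f=bot.read_state()["ft_force"]
    if abs(f[2])<5: z-=1.0
    elif f[2]>12: z+=0.5
    if z<158.5: break
    yaw+=0.08
    bot.move_linear([541.3,26.2,z],[0,np.pi/2,yaw],vel=30); s=st(f"{yaw+np.pi:.2f} {z}")
    if np.hypot(*s["ft_force"][:2])>20 or s["ft_force"][2]>22: break
E
```

```text
1.01 166.0 6.42 [541.27  26.32 165.65] [ 1.4  0.3 -1.8] [ 0.06 -0.47  0.01] 16.06
1.09 165.0 6.67 [541.26  26.29 164.78] [ 2.   0.3 -2.3] [ 0.08 -0.61  0.04] 15.75
1.17 164.0 6.92 [541.3   26.29 163.94] [ 2.3  0.3 -1.3] [ 0.06 -0.45  0.01] 15.83
1.25 163.0 7.17 [541.39  26.25 163.08] [ 1.3  0.5 -0.5] [ 0.05 -0.48  0.07] 15.96
1.33 162.0 7.42 [541.89  26.09 162.41] [ 4.3 -0.6  1.7] [-0.12 -1.09 -0.04] 16.1
1.41 161.0 7.67 [542.27  26.11 162.02] [ 3.5 -1.   5.7] [-0.25 -0.91  0.02] 16.0
1.49 161.0 7.92 [542.29  26.14 162.03] [ 4.9 -0.2  5.6] [-0.2  -0.91  0.03] 15.98
1.57 161.0 8.18 [542.32  26.21 162.04] [3.5 0.3 6.4] [-0.2  -0.95  0.06] 15.85
1.65 161.0 8.43 [542.31  26.26 162.03] [ 3.5 -0.2  5.7] [-0.09 -0.97  0.03] 15.95
1.73 161.0 8.68 [542.3   26.32 162.03] [3.7 0.  6.5] [-0.09 -0.97  0.03] 15.93
```

```bash
python3 - <<'E'
from bench import bot
import numpy as np,cv2,pickle
d={n:bot.get_image(n) for n in ("scene","top","wrist")}; pickle.dump(d,open("im2.pkl","wb"))
a=cv2.resize(d["scene"]["pixels"][130:220,215:315],(400,360),interpolation=cv2.INTER_CUBIC)
b=cv2.resize(d["wrist"]["pixels"][150:384,150:400],(400,360),interpolation=cv2.INTER_CUBIC)
cv2.imwrite("pics/i2.png",cv2.cvtColor(np.hstack([a,b]),cv2.COLOR_RGB2BGR))
E
```

```text
(no output)
```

View pics/i2.png

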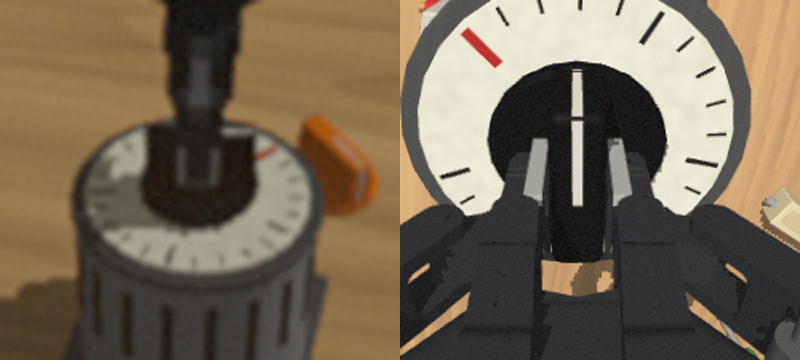

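The jaws still hold the bar, but the arm may have slid down it instead of the knob dropping. I'll measure the skirt's height from its apparent radius, before and after.

```bash
python3 - <<'E'
import pickle
from h import *
def fit(im,box,zs,exp):
    P=im["pixels"]; v=P.max(2); 
    pts=[]
    x0,x1,y0,y1=box
    for u in range(x0,x1):   # first dark pixel after white going down columns
        col=v[y0:y1,u].astype(int); d=np.where(col<60)[0]
        if len(d) and d[0]>0:
            k=d[0]; a,b=col[k-1],col[k]; 
            ww=col[max(0,k-3)]; th=(ww+15)/2
            if ww>90:
                # subpixel
                j=k-3+np.where(col[k-3:k+2]<th)[0][0]
                f=(col[j-1]-th)/(col[j-1]-col[j]+1e-6); pts.append((u,y0+j-1+f))
    pts=np.array(pts)
    for z in zs:
        p=np.array([fray(im,a,b,z)[:2] for a,b in pts])
        for _ in range(3):
            s=np.linalg.lstsq(np.c_[2*p,np.ones(len(p))],(p**2).sum(1),rcond=None)[0]; r=np.sqrt(s[2]+s[:2]@s[:2])
            e=np.hypot(*(p-s[:2]).T)-r; p=p[abs(e)<max(.3,2.5*e.std())]
        print(z,len(p),s[:2].round(2),round(r,2),"rms",e.std().round(2))
w1=pickle.load(open("w1.pkl","rb")); w2=pickle.load(open("im2.pkl","rb"))["wrist"]
print("before");fit(w1,(226,298,150,200),(136,143,147.5,151),0)
print("now");fit(w2,(208,314,178,232),(136,143,147.5,151),0)
# line end on top of bar: far corner
E
```

```text
before
136 68 [538.54  24.23] 33.91 rms 0.16
143 68 [540.19  25.99] 32.98 rms 0.15
147.5 68 [541.26  27.11] 32.39 rms 0.15
151 68 [542.09  27.99] 31.93 rms 0.15
now
136 106 [541.5   25.42] 33.32 rms 0.14
143 106 [540.91  29.12] 31.85 rms 0.14
147.5 106 [540.53  31.5 ] 30.91 rms 0.13
151 106 [540.23  33.36] 30.17 rms 0.13
```

Before, the skirt's lower edge fitted at z≈143. Now it fits near 137, so the knob looks dropped. To confirm it and let the knob settle, I'll open the jaws and lower the tips to 147, which would hit the skirt (top at 151) if it hadn't dropped.

```bash
python3 - <<'E'
from bench import bot
import numpy as np,cv2,pickle
def st(l=""):
    s=bot.read_state(); print(l,round(s["time_s"],2),np.round(s["position"],2),np.round(s["ft_force"],1),np.round(s["ft_torque"],2),round(s["opening"],2)); return s
yaw=1.732-np.pi
bot.set_gripper(24); st("open")
print(bot.move_linear([541.3,26.2,158],[0,np.pi/2,yaw],vel=30,until_force=6)); st("low")
im=bot.get_image("wrist"); pickle.dump(im,open("w3.pkl","wb"))
cv2.imwrite("pics/w3.png",cv2.cvtColor(cv2.resize(im["pixels"][150:384,150:400],(750,600),interpolation=cv2.INTER_CUBIC),cv2.COLOR_RGB2BGR))
E
```

```text
open 9.07 [540.51  26.17 160.48] [-0.9 -0.4 -0.1] [ 0.02 -0.02  0.02] 23.79
False
low 9.32 [540.9   26.17 157.53] [ 0.9  0.4 -0.5] [ 0.    0.03 -0.03] 23.62
```

View pics/w3.png

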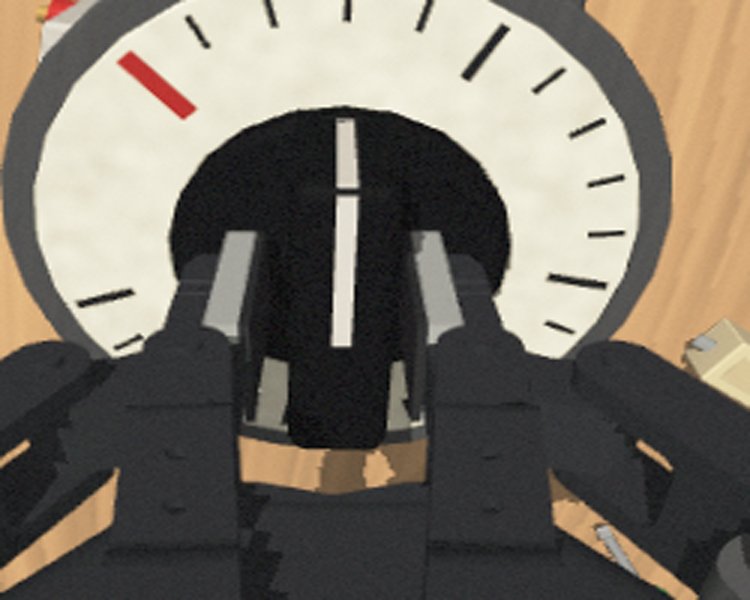

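No contact down to 146.5, so the knob has dropped. I'll regrip it and wind anticlockwise to the red mark (2.47), watching for the stop.

```bash
python3 - <<'E'
from bench import bot
import numpy as np,cv2,pickle
def st(l=""):
    s=bot.read_state(); print(l,round(s["time_s"],2),np.round(s["position"],2),np.round(s["ft_force"],1),np.round(s["ft_torque"],2),round(s["opening"],2)); return s
yaw=1.732-np.pi; z=158.8
bot.move_linear([541.3,26.2,z],[0,np.pi/2,yaw],vel=30)
bot.set_gripper(14); st("grip")
while yaw+np.pi<2.60:
    yaw+=0.1
    bot.move_linear([541.3,26.2,z],[0,np.pi/2,yaw],vel=30); s=st(f"{yaw+np.pi:.2f}")
    if np.hypot(*s["ft_force"][:2])>25 or abs(s["ft_torque"][2])>1: break
R=None
bot.pause(.2); s=st(); print(s["tool_rot"])
d={n:bot.get_image(n) for n in ("wrist","top")}; pickle.dump(d,open("w4.pkl","wb"))
cv2.imwrite("pics/w4.png",cv2.cvtColor(cv2.resize(d["wrist"]["pixels"][150:384,150:400],(750,600),interpolation=cv2.INTER_CUBIC),cv2.COLOR_RGB2BGR))
E
```

```text
grip 9.85 [541.94  26.28 159.17] [3.7 0.3 0.2] [ 0.07 -0.8  -0.04] 16.11
1.83 10.1 [542.02  26.26 159.21] [5.1 0.6 0.6] [ 0.14 -1.27  0.05] 16.25
1.93 10.35 [542.01  26.29 159.18] [ 5.  -0.   0.7] [ 0.17 -1.27 -0.04] 15.81
2.03 10.6 [542.    26.35 159.17] [5.3 0.8 0.4] [ 0.18 -1.31 -0.07] 16.25
2.13 10.85 [541.98  26.4  159.18] [5.4 1.1 0.8] [ 0.19 -1.23 -0.03] 16.05
2.23 11.1 [541.96  26.46 159.17] [4.8 1.3 0.7] [ 0.3  -1.21 -0.04] 15.67
2.33 11.35 [541.92  26.49 159.15] [3.8 1.  1.6] [ 0.3  -1.14 -0.02] 15.59
2.43 11.6 [541.93  26.54 159.2 ] [5.3 0.8 0.9] [ 0.34 -1.1  -0.04] 16.22
2.53 11.85 [541.88  26.54 159.19] [5.2 1.2 1.1] [ 0.37 -1.08 -0.05] 16.26
2.63 12.1 [541.87  26.57 159.17] [5.2 2.2 1.7] [ 0.4  -1.17 -0.05] 16.02
 12.3 [541.87  26.59 159.19] [4.7 1.5 1.2] [ 0.4  -1.12 -0.05] 16.28
[0.91037964 1.56929564 0.39650042]
```

View pics/w4.png

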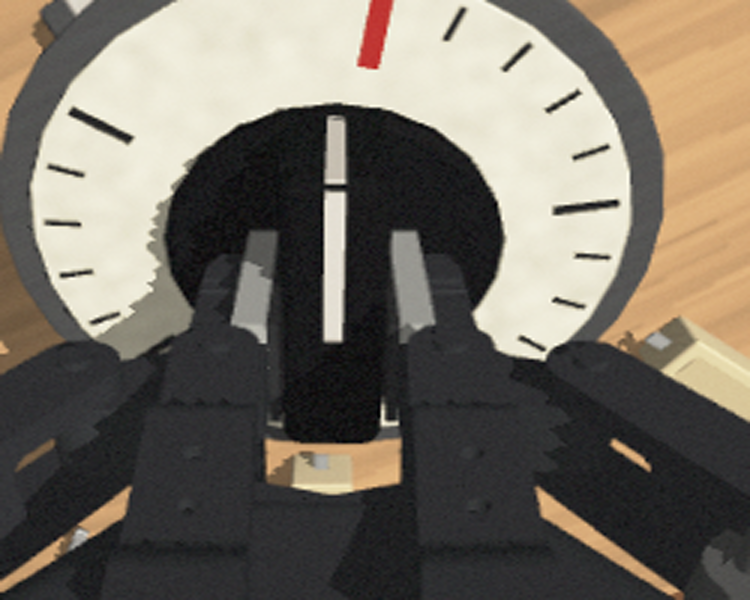

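The line is now about 0.15 past the red mark and I felt no clear stop. The keyway play (±0.1) could account for most of that, or the knob may not be engaged. I'll check its height, then turn slightly further to look for torque.

```bash
python3 - <<'E'
from bench import bot
import numpy as np,cv2,pickle
from h import fray
def fit(im,box,zs):
    v=im["pixels"].max(2); pts=[]; x0,x1,y0,y1=box
    for u in range(x0,x1):
        col=v[y0:y1,u].astype(int); d=np.where(col<60)[0]
        if len(d) and d[0]>3 and col[d[0]-3]>90:
            k=d[0]; th=(col[k-3]+15)/2; j=k-3+np.where(col[k-3:k+2]<th)[0][0]
            pts.append((u,y0+j-1+(col[j-1]-th)/(col[j-1]-col[j]+1e-6)))
    for z in zs:
        p=np.array([fray(im,a,b,z)[:2] for a,b in pts])
        for _ in range(3):
            s=np.linalg.lstsq(np.c_[2*p,np.ones(len(p))],(p**2).sum(1),rcond=None)[0]; r=np.sqrt(s[2]+s[:2]@s[:2])
            e=np.hypot(*(p-s[:2]).T)-r; p=p[abs(e)<max(.3,2.5*e.std())]
        print(z,len(p),s[:2].round(2),round(r,2))
fit(pickle.load(open("w3.pkl","rb")),(208,318,180,225),(136,140,144))
fit(pickle.load(open("w4.pkl","rb"))["wrist"],(208,316,180,225),(136,140,144))
def st(l=""):
    s=bot.read_state(); print(l,round(s["time_s"],2),np.round(s["position"],2),np.round(s["ft_force"],1),np.round(s["ft_torque"],2),np.round(s["joint_torque"][-1],3), "yaw",round(s["tool_rot"][2]-s["tool_rot"][0]+np.pi,3)); return s
yaw=2.632-np.pi
for k in range(3):
    yaw+=0.06
    bot.move_linear([541.3,26.2,158.8],[0,np.pi/2,yaw],vel=30);bot.pause(.1); s=st(f"{yaw+np.pi:.2f}")
    if abs(s["ft_torque"][2])>.6: break
E
```

```text
136 104 [541.39  26.64] 32.65
140 104 [541.01  28.78] 31.8
144 104 [540.64  30.93] 30.95
136 104 [540.87  26.89] 32.69
140 104 [538.99  27.94] 31.85
144 104 [537.11  29.  ] 31.01
2.69 12.75 [541.83  26.64 159.17] [5.1 2.5 1. ] [ 0.44 -1.13 -0.03] 0.069 yaw 2.688
2.75 13.1 [541.87  26.75 159.17] [5.4 2.8 1.8] [ 0.55 -1.21 -0.16] 0.213 yaw 2.748
2.81 13.45 [541.91  26.84 159.23] [4.8 2.2 1.4] [ 0.7  -1.15 -0.38] 0.373 yaw 2.808
```

The torque rises from 2.69 onwards, so the stop is reached. I'll release the knob, rise clear and look.

```bash
python3 - <<'E'
from bench import bot
import numpy as np,cv2,pickle
def st(l=""):
    s=bot.read_state(); print(l,round(s["time_s"],2),np.round(s["position"],2),np.round(s["ft_force"],1),np.round(s["ft_torque"],2),round(s["opening"],2)); return s
bot.set_gripper(40); st()
bot.move_linear([541.3,26.2,250],[0,np.pi/2,2.75-np.pi],vel=120);bot.pause(.1); st()
d={n:bot.get_image(n) for n in ("wrist","top","scene")}; pickle.dump(d,open("w5.pkl","wb"))
cv2.imwrite("pics/w5.png",cv2.cvtColor(d["wrist"]["pixels"],cv2.COLOR_RGB2BGR))
E
```

```text
13.81 [540.87  26.03 158.53] [-0.9  0.1  0.2] [-0.02  0.05 -0.02] 39.75
 14.82 [540.85  26.16 249.06] [-0.9  0.3 -0.1] [-0.03 -0.   -0.07] 39.98
```

View pics/w5.png

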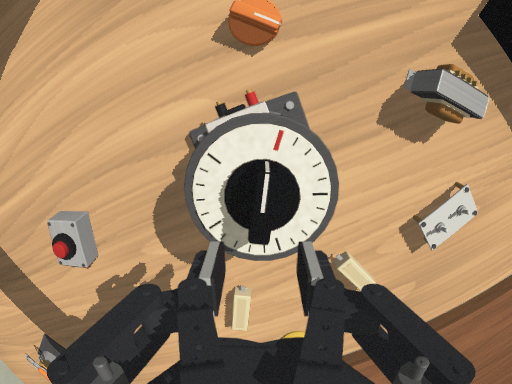

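```bash
python3 - <<'E'
import pickle
from h import *
im=pickle.load(open("w5.pkl","rb"))["wrist"]; P=im["pixels"]; hsv=cv2.cvtColor(P,cv2.COLOR_RGB2HSV)
def comp(m,box):
    b=np.zeros(m.shape,np.uint8); b[box[2]:box[3],box[0]:box[1]]=1
    cs,_=cv2.findContours(m.astype(np.uint8)*b,cv2.RETR_EXTERNAL,cv2.CHAIN_APPROX_NONE)
    return max(cs,key=cv2.contourArea)
c=cv2.convexHull(comp((hsv[...,1]<60)&(hsv[...,2]>150),(180,345,110,238)))
c=c[c[:,0,1]<232]
p=np.array([fray(im,u,v,133) for u,v in c[:,0]])[:,:2]
s=np.linalg.lstsq(np.c_[2*p,np.ones(len(p))],(p**2).sum(1),rcond=None)[0]
print("dial",s[:2],np.sqrt(s[2]+s[:2]@s[:2]))
c=comp((hsv[...,1]>110)&((hsv[...,0]<8)|(hsv[...,0]>172))&(hsv[...,2]>80),(265,290,125,155))
q=fray(im,*c[:,0].mean(0),133)[:2]; print("red",np.arctan2(*(q-s[:2])[::-1]))
m=(hsv[...,2]>110)&(hsv[...,1]<70)
for z in (176,184):
    c=comp(m,(255,275,175,220)); L=np.array([fray(im,u,v,z) for u,v in c[:,0]])
    vx,vy,x0,y0=cv2.fitLine(L[:,:2].astype(np.float32),cv2.DIST_L2,0,.01,.01).ravel()
    n=np.array([-vy,vx]); print(z,"az",np.arctan2(vy,vx),"off",n@(np.array([x0,y0])-s[:2]))
    e=L[np.argsort((L[:,:2]-s[:2])@[-vx,vy] if 0 else (L[:,:2]-s[:2])@np.array([np.cos(2.6),np.sin(2.6)]))]
    print("ends",[(a[:2]-s[:2]).round(1).tolist() for a in (e[0],e[-1])])
cv2.imwrite("pics/w5z.png",cv2.cvtColor(cv2.resize(P[105:262,182:342],None,fx=3.7,fy=3.7,interpolation=cv2.INTER_CUBIC),cv2.COLOR_RGB2BGR))
sc=pickle.load(open("w5.pkl","rb"))["scene"]["pixels"][140:250,215:315]
cv2.imwrite("pics/s5z.png",cv2.cvtColor(cv2.resize(sc,(600,600),interpolation=cv2.INTER_CUBIC),cv2.COLOR_RGB2BGR))
E
```

```text
dial [540.72253473  26.39525615] 61.91601536990816
red 2.4624500817991897
176 az -0.5079241 off 0.4851876826977332
ends [[-0.4, -0.8], [-24.7, 15.4]]
184 az -0.50792396 off 0.07826953264376785
ends [[-3.5, 0.4], [-26.8, 16.0]]
```

View pics/w5z.png

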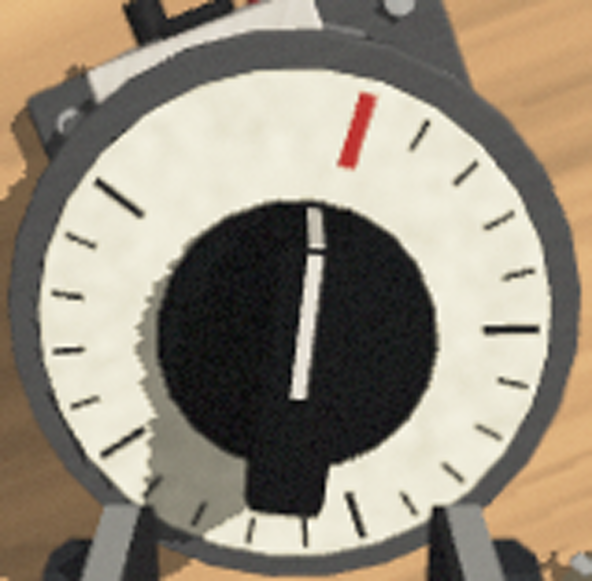

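View pics/s5z.png

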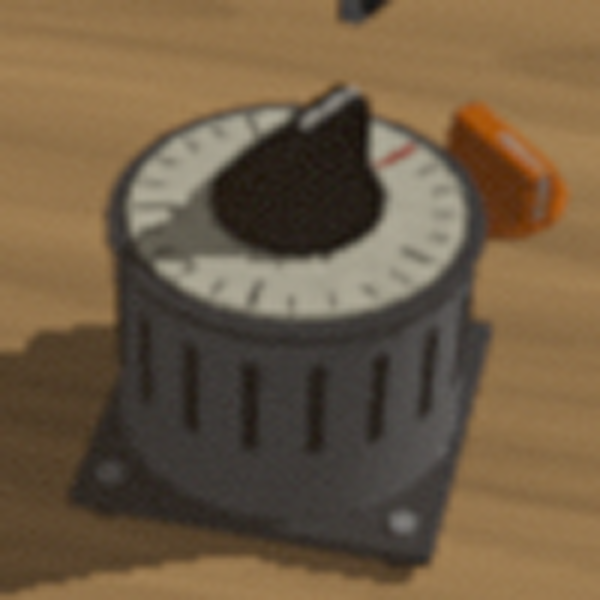

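The knob has its line at 2.634 and the red mark is at 2.462. The 0.17 lead is about the full keyway play plus bore clearance, so the shaft is on the stop. I'll confirm the height by touching the knob's top with closed fingers, expecting z≈176 (raised would be 184).

```bash
python3 - <<'E'
from bench import bot
import numpy as np
def st(l=""):
    s=bot.read_state(); print(l,round(s["time_s"],2),np.round(s["position"],2),np.round(s["ft_force"],1),np.round(s["ft_torque"],2),round(s["opening"],2)); return s
o=[0,np.pi/2,2.634-np.pi]
bot.set_gripper(0); 
bot.move_linear([541.3,26.2,205],o,vel=120)
print(bot.move_linear([541.3,26.2,184],o,vel=20,until_force=4)); st("touch")
E
```

```text
True
touch 16.79 [541.2   26.19 187.11] [-0.7  0.4  5.2] [0.02 0.17 0.03] -0.02
```

The touch was at tip height 176.1, so the knob is fully home. Now the test button.

```bash
python3 - <<'E'
from bench import bot
import numpy as np,cv2
def st(l=""):
    s=bot.read_state(); print(l,round(s["time_s"],2),np.round(s["position"],2),np.round(s["ft_force"],1),round(s["opening"],2)); return s
o=[0,np.pi/2,2.634-np.pi]
bot.move_linear([541.3,26.2,225],o,vel=120)
try: bot.move_linear([530.7,-292,160],o,vel=150)
except bot.Unreachable: print("U"); bot.move_ptp([530.7,-292,160],o)
bot.move_linear([530.7,-292,88],o,vel=100); bot.pause(.1); st("above")
im=bot.get_image("wrist"); cv2.imwrite("pics/b1.png",cv2.cvtColor(im["pixels"],cv2.COLOR_RGB2BGR))
im=bot.get_image("top"); cv2.imwrite("pics/b1t.png",cv2.cvtColor(cv2.resize(im["pixels"][130:290,180:420],(780,520)),cv2.COLOR_RGB2BGR))
E
```

```text
above 20.54 [ 531.16 -292.27   88.82] [ 0.5  0.2 -0.2] 0.17
```

View pics/b1.png

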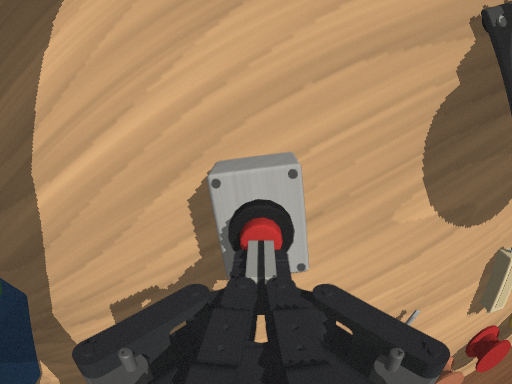

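View pics/b1t.png

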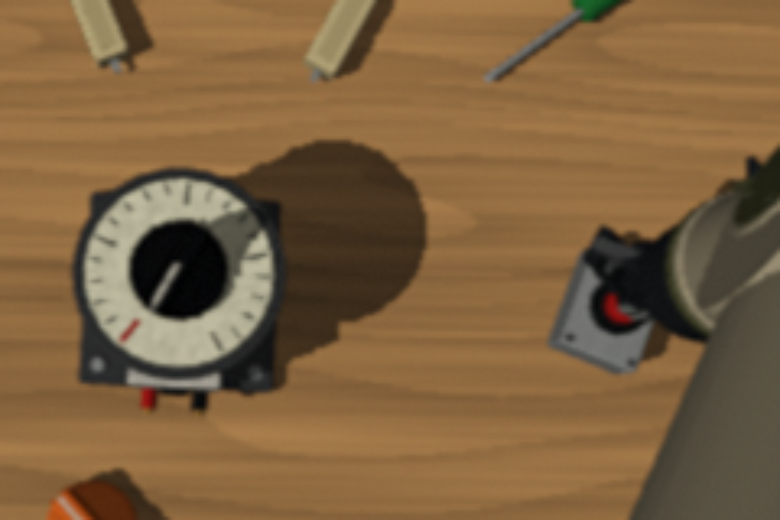

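The fingertips are over the red button, with tips near (260,242) and red at (262,233). Pressing.

```bash
python3 - <<'E'
from bench import bot
import numpy as np,cv2
def st(l=""):
    s=bot.read_state(); print(l,round(s["time_s"],2),np.round(s["position"],2),np.round(s["ft_force"],1),round(s["opening"],2)); return s
for z in (76,73,71,69,67.5,66.5,65.5):
    bot.move_linear([530.9,-292,z],vel=25); s=st(z)
    if s["ft_force"][2]>14: break
bot.pause(.4); st("held")
bot.move_linear([530.9,-292,90],vel=60)
bot.move_linear([530.9,-292,200],vel=120)
bot.move_linear([541,-200,260],vel=150); st("up")
for n in ("top","scene"):
    im=bot.get_image(n); cv2.imwrite(f"pics/e_{n}.png",cv2.cvtColor(im["pixels"],cv2.COLOR_RGB2BGR))
    c=im["pixels"][130:290,170:420] if n=="top" else im["pixels"][140:250,100:320]
    cv2.imwrite(f"pics/e_{n}z.png",cv2.cvtColor(cv2.resize(c,(780,500 if n=="top" else 390),interpolation=cv2.INTER_CUBIC),cv2.COLOR_RGB2BGR))
E
```

```text
76 21.27 [ 530.82 -291.88   76.01] [0.  1.7 1.4] -0.21
73 21.54 [ 531.07 -292.12   73.13] [-0.3  0.   3.8] -0.03
71 21.79 [ 531.06 -292.15   71.21] [ 0.6 -0.2  4.3] -0.17
69 22.04 [ 531.18 -292.2    70.87] [-7.4  4.8 23. ] 0.02
held 22.44 [ 531.21 -292.19   70.88] [-7.7  5.5 22.9] 0.14
up 24.89 [ 540.51 -200.81  259.45] [-0.5 -0.1 -0.9] -0.04
```

View pics/e_top.png

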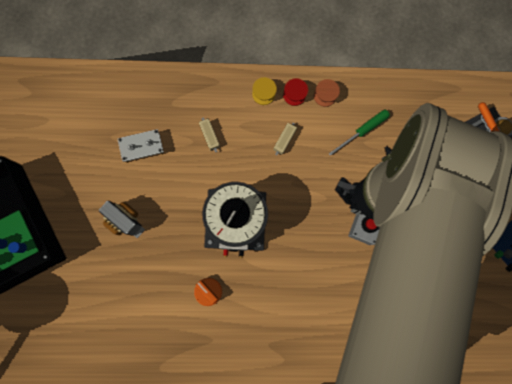

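View pics/e_scenez.png

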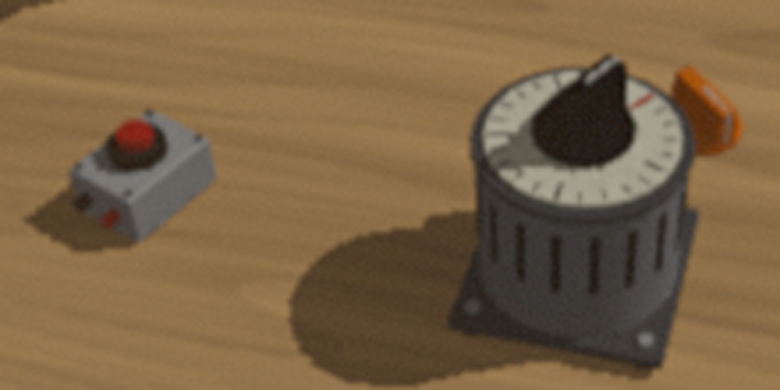

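The press reached a hard stop at TCP 70.9. With 11 mm overhang that's a tip height of 59.9, but a fully-down button should stop at 56. I'll press again with finer logging and take a picture at the bottom.

```bash
python3 - <<'E'
from bench import bot
import numpy as np,cv2,pickle
print(bot.finger_overhang)
def st(l=""):
    s=bot.read_state(); print(l,round(s["time_s"],2),np.round(s["position"],2),np.round(s["ft_force"],1),np.round(s["ft_torque"],2)); return s
print(bot.read_state()["tool_rot"])
bot.move_linear([530.9,-292,85],vel=170)
d={"up":bot.get_image("scene")}
for z in (80,78,76.5,75,74,73,72,71,70):
    bot.move_linear([530.9,-292,z],vel=30); bot.pause(.05); s=st(z)
    if s["ft_force"][2]>10: break
d["down"]=bot.get_image("scene"); d["wd"]=bot.get_image("wrist"); s=st(); print(s["tool_rot"])
pickle.dump(d,open("b2.pkl","wb"))
a=[cv2.resize(d[k]["pixels"][140:220,100:180],(390,390),interpolation=cv2.INTER_CUBIC) for k in ("up","down")]
cv2.imwrite("pics/b2.png",cv2.cvtColor(np.hstack(a),cv2.COLOR_RGB2BGR))
cv2.imwrite("pics/b2w.png",cv2.cvtColor(cv2.resize(d["wd"]["pixels"][130:330,150:400],(750,600),interpolation=cv2.INTER_CUBIC),cv2.COLOR_RGB2BGR))
E
```

```text
11.0
[-2.38586596  1.56968933 -2.89511984]
80 26.73 [ 530.87 -291.9    80.  ] [-0.5  0.8  0.5] [ 0.02 -0.01 -0.  ]
78 27.02 [ 530.83 -292.     77.93] [0.3 0.3 0.6] [ 0.05 -0.01  0.01]
76.5 27.32 [ 531.06 -292.1    76.67] [-0.8 -0.2  0.9] [-0.03 -0.08 -0.05]
75 27.62 [ 531.05 -292.11   75.14] [ 0.7 -0.5  2.4] [-0.15 -0.18 -0.  ]
74 27.93 [ 531.05 -292.11   74.14] [ 0.7 -1.2  3.3] [-0.18 -0.18 -0.  ]
73 28.23 [ 531.03 -292.11   73.1 ] [ 1.2 -1.   4.6] [-0.24 -0.28 -0.  ]
72 28.52 [ 531.04 -292.11   72.11] [ 1.3 -1.4  4.1] [-0.35 -0.34  0.04]
71 28.82 [ 531.08 -292.1    71.21] [ 1.3 -1.4  5.4] [-0.27 -0.2   0.01]
70 29.12 [ 531.12 -292.14   71.03] [-2.4  0.5 13.9] [ 0.21  0.52 -0.  ]
 29.23 [ 531.11 -292.16   71.04] [-2.3  0.9 14.4] [0.26 0.54 0.07]
[0.7721104  1.57000404 0.26439559]
```

View pics/b2.png

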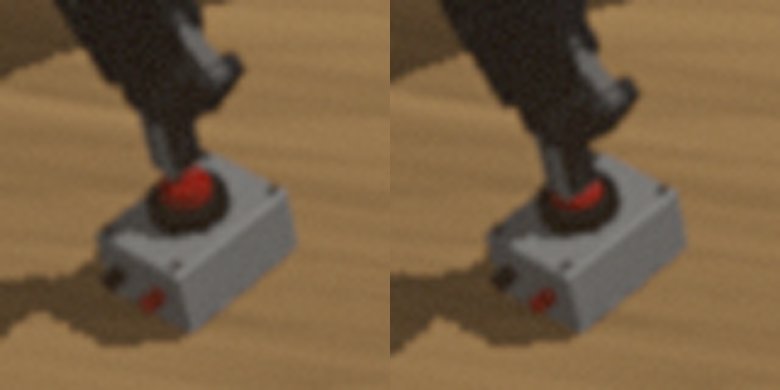

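View pics/b2w.png

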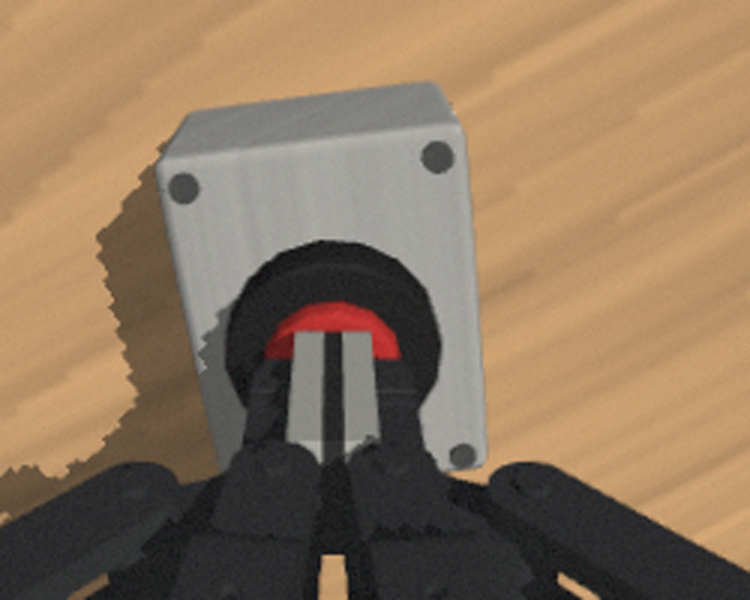

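The force follows the spring law, 1.5 N at TCP≈76 rising to 5.4 N at 71.2, with a hard stop at 71.0. That is close to the full 6 mm travel with well over 5 N held, so the button was fully down and the shut tips reach about 4 mm beyond the nominal. I'll retreat and do one last check of the knob and button.

```bash
python3 - <<'E'
from bench import bot
import numpy as np,cv2,pickle
from h import fray
def st(l=""):
    s=bot.read_state(); print(l,round(s["time_s"],2),np.round(s["position"],2),np.round(s["ft_force"],1)); return s
bot.move_linear([530.9,-292,95],vel=60)
bot.move_linear([530.9,-292,200],vel=150)
bot.set_gripper(40)
bot.move_linear([541.3,26.2,265],[0,np.pi/2,2.634-np.pi],vel=170); bot.pause(.1); st("up")
d={n:bot.get_image(n) for n in ("wrist","top","scene")}; pickle.dump(d,open("f.pkl","wb"))
cv2.imwrite("pics/f_w.png",cv2.cvtColor(d["wrist"]["pixels"],cv2.COLOR_RGB2BGR))
cv2.imwrite("pics/f_s.png",cv2.cvtColor(d["scene"]["pixels"],cv2.COLOR_RGB2BGR))
im=d["wrist"];hsv=cv2.cvtColor(im["pixels"],cv2.COLOR_RGB2HSV)
m=((hsv[...,2]>110)&(hsv[...,1]<70)).astype(np.uint8); b=np.zeros_like(m); b[172:218,253:273]=1
cs,_=cv2.findContours(m*b,cv2.RETR_EXTERNAL,cv2.CHAIN_APPROX_NONE); c=max(cs,key=cv2.contourArea)
L=np.array([fray(im,u,v,176)[:2] for u,v in c[:,0]]).astype(np.float32)
vx,vy,x0,y0=cv2.fitLine(L,cv2.DIST_L2,0,.01,.01).ravel(); print("line az",np.arctan2(vy,vx),L.min(0),L.max(0),cv2.boundingRect(c))
E
```

```text
up 33.27 [541.26  25.54 264.91] [ 0.2 -0.1 -0.1]
line az -0.5061615 [517.76843   26.131258] [541.1827   40.53055] (261, 172, 4, 32)
```

View pics/f_w.png

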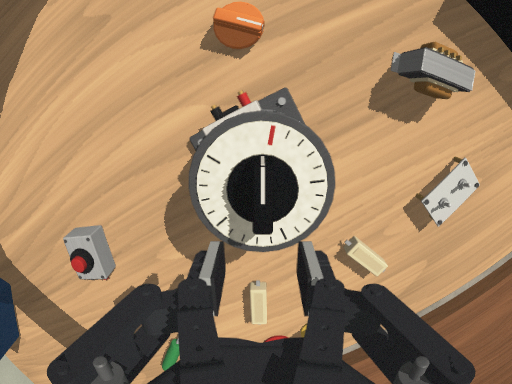

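View pics/f_s.png

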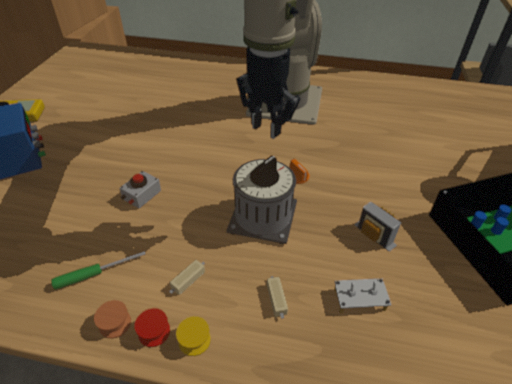

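```bash
python3 - <<'E'
from bench import bot
bot.hand_in(); s=bot.read_state(); print(s["time_s"],s["ft_force"])
E
```

```text
the job is handed in; nothing more can be done
the job is handed in; nothing more can be done
```

I seated the knob, wound the dial back to its zero stop, pressed and released the test button, and handed the job in at about 33 s. The interface gives no verdict, so the results below are my own checks.

**Knob seated:** I gripped the black knob and turned it anticlockwise, keeping the measured downward force under about 10 N. It dropped over the key. Opened jaws could then be lowered to a height the raised skirt would have blocked, and a fingertip touch put the knob's top at 176.1 mm, against 176 mm expected when fully home.

**Dial at zero:** I wound on until the torque rose at the stop, then let go.

**Button:** I pressed it twice. The force rose from about 1.5 N to 5.4 N over roughly 5 to 6 mm, then met a hard stop, where I held 14 to 23 N. The last picture shows the button up, the knob unmoved, the other parts apparently where they were, and the arm clear.

**Checks that didn't fully agree:**
- **White line:** it rests about 0.17 rad past the red mark. Keyway play and bore clearance explain roughly 0.15 rad of that, and the shaft angle can't be seen directly.
- **Button heights:** they suggest the shut fingertips reach about 4 mm further than the nominal 11 mm, but the touch on the knob's top fits 11 mm. I did not resolve this. Either reading leaves the knob seated and the button pressed more than 4.5 mm.

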